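# Half-open the vacuum valve of the filter station

## Task

Three vacuum filter stations stand on the lab bench, each with a black valve handle on top. Open the valve of the station that carries the filter funnel half way, so that its handle points at the long middle mark on its dial, 45 degrees from the shut position, and let go. Leave the other two valves shut.

Things in the scene. Friction and masses are not known exactly. Their poses are not given: they have to be found in the camera images.
- funnel_grip (a point): Grip point of the handle to turn: an upright black blade 64 mm long, 12 thick, 32 tall, turning about a vertical axis through its middle. The point is on that axis, 133 mm above the bench, 12 below the blade's top, 28 above a metal dial (radius 50). x runs along the blade to its pointed end, z up. A white funnel cup (radius 34, rim 130 mm high) stands 125 mm from the axis, on the robot's side.
- funnel_valve (a joint): Angle of that handle, rad. 0: shut, blade across the pipe, pointed end to the robot's right. pi/2: open, along the pipe, pointing away from the robot. It grows anticlockwise from above; dial marks at both end stops, a longer one half way (pi/4). Starts at 0 to 0.4. Friction (0.08 N m) holds it where left. The station (290 x 70 mm) is fixed, within 0.25 rad of square.
- stopper_valve (a joint): Angle of the like handle on the station whose port, at the robot's side, is closed by a black rubber stopper (no funnel). Same sense; starts shut, 0 to 0.05 rad. The three stations stand side by side in any order, handles at least 0.2 m apart, with small loose lab ware up to 110 mm tall around them.
- bare_valve (a joint): Angle of the like handle on the station whose port is an empty steel stub (no funnel, no stopper). Same sense; starts shut, 0 to 0.05 rad.

How it is judged:
By the outcome, as a careful person would: the job done as asked, in the order asked, and still so for the second after the job is handed in, with the robot touching nothing.
It also fails if it takes over 32 s, if anything falls off the work surface, if the arm or the gripper's body presses on something with over 40 N, if the wrist force passes 120 N, or if a joint passes its speed limit or range.

## Robot

A 6-joint arm with a two-finger parallel gripper is mounted at the origin on the work surface. World frame = base frame: x ahead of the robot, y to its left, z up, the work surface at z = 0. Lengths are in mm, angles in degrees, forces in N, time in s.
With the tool pointing down it reaches from about 275 to 850 mm from the base axis. Payload 19 kg.
Tool frame: the origin (TCP) lies at the very end of the fingers, on their centre line; the grasp point (between the pads) lies 19 mm behind it; y points along the fingers, x is the direction in which the jaws open and shut, and the axes are right-handed (so a half turn about y gives the same grasp; the last joint's range is limited). The gripper opens to 85 mm and grips with 20 to 120 N. Pads are 22 mm wide; open, the fingers measure 114 mm over their backs; the gripper's body (76 mm by 85 mm) begins 54 mm behind the grasp point. The pads swing forward as they close: fully open they stand 13 mm farther back than shut.
Start: joints at [68.583, 8.623, 82.357, -0, 89.026, -7.678], TCP at [136.573, 558.514, 231.267] pointing down, gripper open.
Joint ranges: [-160.23, 160.23], [-39.13, 120.54], [6.94, 153.29], [-79.49, 259.48], [9.18, 160.14], [-161.06, 161.06]. Speed limits (degrees/s): [108.29, 108.29, 127.2, 172.46, 172.46, 172.46].

## Interface

Orientations are given as [roll, pitch, yaw] about the fixed x, y, z axes, in that order (R = Rz(yaw) Ry(pitch) Rx(roll)).
In Python, from cell import state, snapshot, camera_info, job_done gives the robot as it stands.
- The arm moves only by the tool jog_arm, never from a script. Its argument "steps" is a list of rows, each a list of 5 numbers: the shift along the tool's x, y, z in mm, then the turn about the tool's y in rad, then the opening, from -1 (shut) to 1 (fully open). A call has 1 to 5 rows; each row is the pose to reach, as a shift and turn from the pose measured when the call began, along the tool's axes at that moment; what a row does not reach only later rows make up. A row lasts 1/10 s, in which the tool goes at most 50 mm and 8.59 degrees, less where a joint would pass 70% of its speed; a pose out of reach is approached as far as the arm can. A call with a gripper value outside its range is refused whole. The fingers move at their own pace and stop on an object; "grip_force" is the grip in N (left out, the last holds). Time passes only in rows, so rows that repeat a pose let the fingers close. It gives the time, the measured TCP pose, the force and the opening at its end, in the units of the state.
- state(): the state, without advancing time (a new reading comes with each control period).
- snapshot(name): name is "scene" or "side" or "wrist"; returns the picture (420x560x3 uint8, red, green, blue); there is no depth.
- camera_info(name): a dict with "camera_matrix" (3x3 intrinsics, pixels), "T" (4x4, takes a point from camera to world coordinates). Camera axes: x right, y down, z forward; pixel columns grow to the right and rows downward; lengths in mm; the calibration is good to about 2 mm. A picture is of the moment at which its call begins: read the wrist's pose just before it. camera_info takes no time and is no camera call; for the wrist camera it gives the pose at the moment of the call.
- job_done(): hands the job in, once; it reports no verdict.
The state is a dict: "t": time; "joint_pos": joint angles; "qd": joint speeds; "joint_efforts": joint torques, N m; "tool_pos": TCP position; "tool_rot": TCP orientation; "contact_force": force on the tool from outside, world axes, zero at the start; "moment": the same for the moment, N m; "opening": finger opening in mm.
Only numpy, scipy, OpenCV 4.12 (cv2) and the standard library are available. Lean on these libraries where they do the work, as an engineer would, in place of code of your own. Each camera call takes 0.05 s, during which the arm holds its last target.

## Working session

There is one attempt and no reset: what is moved stays moved. The work goes in short steps, Python scripts to look and compute and a tool call to move; the robot and the scene stay as the last step left them, time stands still between calls to the robot, and variables do not carry over. Pictures are saved under pics/ and viewed, and the job is handed in when it is done.

Besides the shell and the picture viewer there is one more tool, called after ">>>" by a JSON object that holds its "api" and its "payload", one argument or row to a line. jog_arm: Moves the arm, as the interface text tells. Its arguments: {"type":"object","properties":{"steps":{"type":"array","items":{"type":"array","items":{"type":"number"}}},"grip_force":{"type":"number"}},"required":["steps"]}

```bash
mkdir -p pics
python3 - <<'E'
from cell import *
import cv2,json
print(state())
for n in ["scene","side","wrist"]:
    c=camera_info(n);print(n,c)
    p=snapshot(n);cv2.imwrite(f"pics/{n}0.png",p[:,:,::-1])
E
```

```text
{'t': 0.0, 'joint_pos': array([ 6.85830416e+01,  8.65220693e+00,  8.23922625e+01, -8.02158817e-04,
        8.90277243e+01, -7.67892487e+00]), 'qd': array([-0.03225774,  0.01015955,  0.03763671,  0.04598009, -0.00646297,
       -0.06524261]), 'joint_efforts': array([-1.29104676e-03, -7.13054967e+01, -5.70859015e+01, -3.33666922e-04,
        9.09624301e-03,  6.68943062e-05]), 'tool_pos': array([136.49697579, 558.30681741, 230.6694404 ]), 'tool_rot': array([-8.99911482e+01,  7.16534777e-02,  7.62619861e+01]), 'contact_force': array([ 1.0914226 , -0.11651065, -1.07388553]), 'moment': array([-0.06922586,  0.00313999, -0.01196919]), 'opening': 85.24532217076114}
scene {'camera_matrix': array([[423.16366477,   0.        , 288.85537841],
       [  0.        , 423.16366477, 212.32364012],
       [  0.        ,   0.        ,   1.        ]]), 'T': array([[-1.27031795e-01,  7.75884864e-01, -6.17952749e-01,
         1.04200346e+03],
       [ 9.91744325e-01,  1.10340749e-01, -6.53307960e-02,
         7.74258414e+01],
       [ 1.74961935e-02, -6.21150221e-01, -7.83496194e-01,
         8.45126105e+0
[... 441 characters left out ...]
],
       [ 1.79697761e-02, -7.97607015e-01, -6.02909725e-01,
         6.68251347e+02],
       [ 0.00000000e+00,  0.00000000e+00,  0.00000000e+00,
         1.00000000e+00]])}
wrist {'camera_matrix': array([[306.71977831,   0.        , 278.3775743 ],
       [  0.        , 306.71977831, 212.56670669],
       [  0.        ,   0.        ,   1.        ]]), 'T': array([[ 2.37294439e-01,  9.19701132e-01,  3.12795742e-01,
         5.78559887e+01],
       [ 9.71437756e-01, -2.24595301e-01, -7.65874397e-02,
         5.77130134e+02],
       [-1.85101067e-04,  3.22035368e-01, -9.46727621e-01,
         3.73961451e+02],
       [ 0.00000000e+00,  0.00000000e+00,  0.00000000e+00,
         1.00000000e+00]])}
```

View pics/scene0.png

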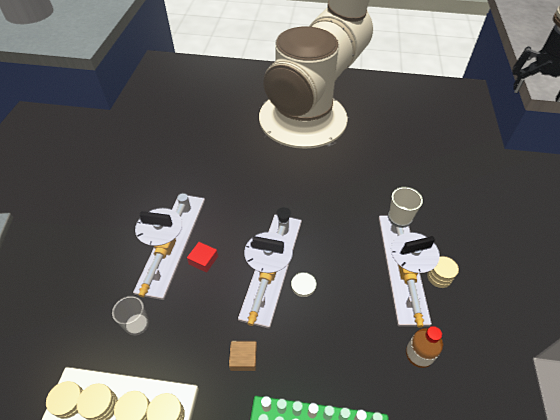

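View pics/side0.png

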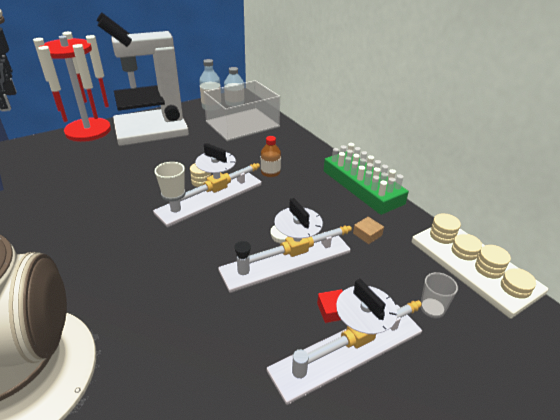

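View pics/wrist0.png

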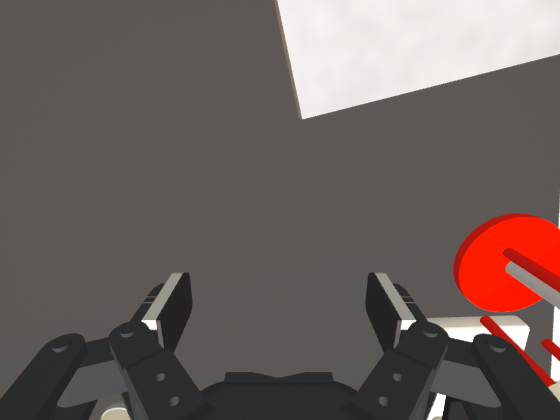

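The funnel station is at the right of the scene view, handle about (417,245), cup about (404,205). I'll enlarge both views.

Run:
```python
import cv2
a=cv2.imread("pics/scene0.png")[180:335,360:480];cv2.imwrite("pics/sc1.png",cv2.resize(a,None,fx=4.9,fy=3.8*4.9/4.9,interpolation=2) if 0 else cv2.resize(a,None,fx=3.8,fy=3.8,interpolation=2))
a=cv2.imread("pics/side0.png")[130:230,145:300];cv2.imwrite("pics/si1.png",cv2.resize(a,None,fx=5,fy=5,interpolation=2))
```

```text
(no output)
```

View pics/sc1.png

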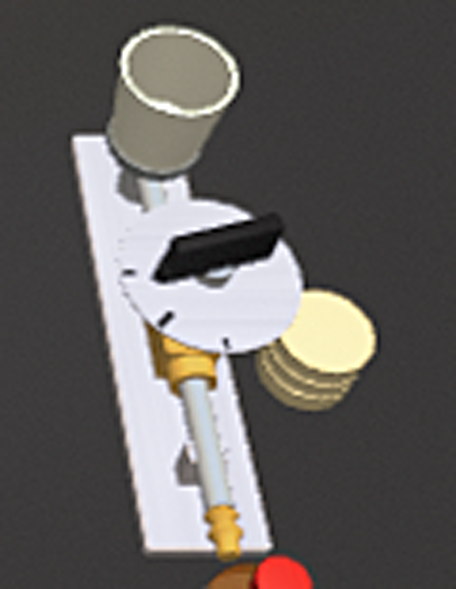

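View pics/si1.png

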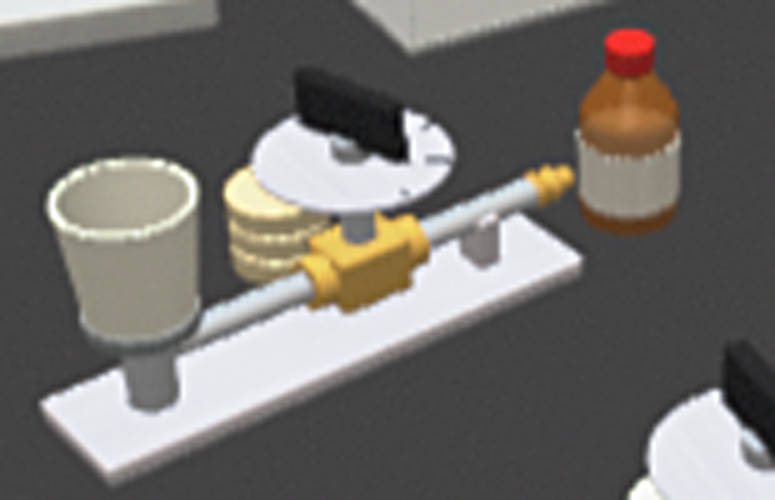

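```bash
cat > h.py <<'E'
import numpy as np,cv2
from cell import *
def inter(n,uv,z,c=None):
    c=c or camera_info(n);K=c["camera_matrix"];T=c["T"]
    d=T[:3,:3]@np.linalg.inv(K)@np.array([uv[0],uv[1],1.]);o=T[:3,3]
    return o+d*(z-o[2])/d[2]
def proj(n,P,c=None):
    c=c or camera_info(n);K=c["camera_matrix"];T=c["T"]
    p=(np.atleast_2d(P)-T[:3,3])@T[:3,:3];q=p@K.T;return q[:,:2]/q[:,2:]
E
python3 - <<'E'
from h import *
S=lambda u,v:(360+u/3.8,180+v/3.8); D=lambda u,v:(145+u/5,130+v/5)
def sh(l,n,uv,z): print(l,inter(n,uv,z)[:2].round(1))
sh("dialc","scene",S(211,277),105);sh("shut","scene",S(128,272),105);sh("mid","scene",S(166,320),105);sh("open","scene",S(227,343),105)
sh("rim","scene",S(179,70),130);sh("top tip","scene",S(172,238),145);sh("top tail","scene",S(281,215),145)
for l,uv in dict(c00=(73,136),c01=(185,136),c10=(146,550),c11=(271,548)).items(): sh(l,"scene",S(*uv),8)
sh("sdialc","side",D(354,158),105);sh("s shut","side",D(404,192),105);sh("s mid","side",D(440,158),105);sh("s open","side",D(425,127),105)
sh("s rim","side",D(124,198),130);sh("s tail","side",D(300,72),145);sh("s tip","side",D(406,107),145)
E
```

```text
dialc [528.2 291.3]
shut [531.3 246. ]
mid [559.5 265.6]
open [569.5 297.4]
rim [401.6 273.8]
top tip [534.  260.6]
top tail [510.7 319.4]
c00 [360.7 234.6]
c01 [350.2 308.6]
c10 [647.6 273.2]
c11 [637.1 342. ]
sdialc [524.2 284.4]
s shut [531.2 243.4]
s mid [561.  262.5]
s open [568.5 293.2]
s rim [401.2 268.6]
s tail [510.5 310.4]
s tip [539.7 253.4]
```

The axis is at about (525,288), station yaw about 0.135 rad and blade yaw about -66°, so the handle angle is about 0.3. I'll move above it for a wrist look.

>>> {"api": "jog_arm", "payload": {
  "steps": [
    [-17,-8,-44,0.1,1],
    [-34,-16,-88,0.2,1],
    [-51,-24,-132,0.3,1],
    [-68,-32,-176,0.4,1],
    [-85,-40,-220,0.5,1]
  ]
}}

```text
t: 0.65
tool_pos: [331.2, 422.2, 271.2]
tool_rot: [-90.0, 0.1, 47.4]
contact_force: [0.1, 0.7, 0.3]
opening: 85.5
```

```bash
cat > go.py <<'E'
import sys
from h import *
x,y,z,yaw=map(float,sys.argv[1:5])
s=state();R=cv2.Rodrigues(np.zeros(3))[0]
from scipy.spatial.transform import Rotation as Ro
R=Ro.from_euler('xyz',s['tool_rot'],degrees=True).as_matrix()
print(s['t'],s['tool_pos'].round(1),s['tool_rot'].round(2),s['contact_force'].round(1),s['opening'])
print("shift",(R.T@(np.array([x,y,z])-s['tool_pos'])).round(1),"turn",round(-np.radians(yaw-s['tool_rot'][2]),3))
E
python3 go.py 525 288 265 24
```

```text
0.65 [331.2 422.2 271.2] [-9.002e+01  5.000e-02  4.739e+01] [0.1 0.7 0.3] 85.51222638492347
shift [  32.4    6.2 -233.5] turn 0.408
```

>>> {"api": "jog_arm", "payload": {
  "steps": [
    [7,1,-47,0.08,1],
    [14,2,-94,0.16,1],
    [20,3,-140,0.24,1],
    [26,4,-187,0.32,1],
    [32,5,-233,0.41,1]
  ]
}}

```text
t: 1.15
tool_pos: [525.8, 286.5, 266.0]
tool_rot: [-90.0, 0.0, 23.7]
contact_force: [0.4, 0.7, -0.3]
opening: 85.2
```

>>> {"api": "jog_arm", "payload": {
  "steps": [
    [0,0,0,0,1],
    [0,0,0,0,1]
  ]
}}

```text
t: 1.35
tool_pos: [526.3, 285.6, 265.3]
tool_rot: [-90.0, 0.1, 23.6]
contact_force: [-0.6, 0.1, -1.2]
opening: 85.9
```

```bash
python3 go.py 525 288 265 24
python3 - <<'E'
from h import *
import pickle
c=camera_info("wrist");p=snapshot("wrist");pickle.dump(c,open("w1.pkl","wb"))
cv2.imwrite("pics/w1raw.png",p[:,:,::-1])
E
```

```text
1.35 [526.3 285.6 265.3] [-90.03   0.13  23.61] [-0.6  0.1 -1.2] 85.88039783589485
shift [-0.2  0.3  2.7] turn -0.007
```

View pics/w1raw.png

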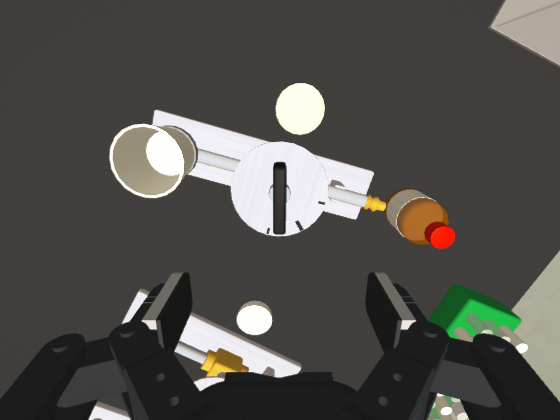

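Run:
```python
import cv2
a=cv2.imread("pics/w1raw.png")[130:250,220:340];cv2.imwrite("pics/w1c.png",cv2.resize(a,None,fx=5,fy=5,interpolation=2))
```

```text
(no output)
```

View pics/w1c.png

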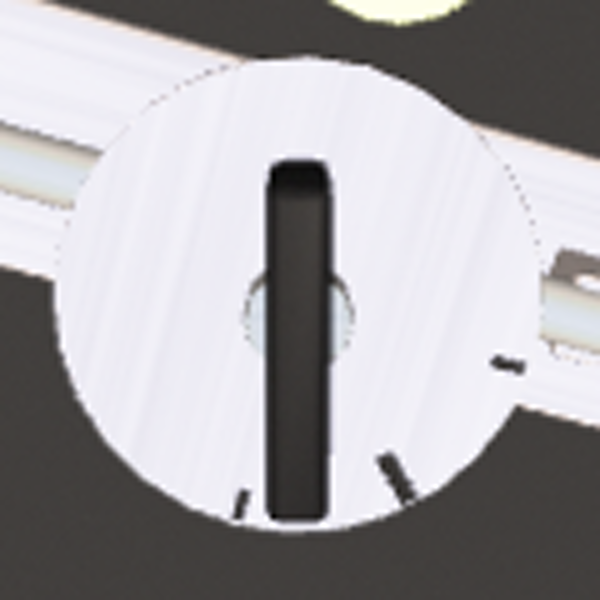

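Run:
```python
from h import *
import pickle
c=pickle.load(open("w1.pkl","rb"))
I=lambda u,v,z:inter("wrist",(220+u/5,130+v/5),z,c)[:2]
ctr=I(298,294,105);print("dial ctr",ctr)
for l,uv in dict(shut=(241,505),mid=(397,478),op=(508,365)).items():
    p=I(*uv,105)-ctr;print(l,np.hypot(*p).round(1),np.degrees(np.arctan2(p[1],p[0])).round(2))
m1=I(386,456,105);m2=I(408,500,105);d=m2-m1;print("mid dir",np.degrees(np.arctan2(d[1],d[0])))
a=I(298,190,145);b=I(298,520,145);d=b-a;print("blade",a,b,(a+b)/2,np.hypot(*d),np.degrees(np.arctan2(d[1],d[0])))
r=inter("wrist",(148,160),130,c)[:2];d=ctr-r;print("rim",r,np.hypot(*d),np.degrees(np.arctan2(d[1],d[0])))
print(c["T"][:3,3])
```

```text
dial ctr [527.02795227 290.01338748]
shut 47.9 -81.02
mid 45.3 -38.72
op 46.0 4.46
mid dir -40.338149897324215
blade [515.39643686 316.28330031] [540.19789559 259.75833935] [527.79716623 288.02081983] 61.72668438915054 -66.30957396866843
rim [404.31336078 272.61174788] 123.9422769868048 8.071060369832843
[495.19071367 360.75703295 408.44917828]
```

```bash
python3 go.py 527 289 116 23.7
```

```text
1.4 [525.6 286.4 265.7] [-9.002e+01  9.000e-02  2.370e+01] [-1.2 -0.   0.1] 85.6930773190916
shift [  2.6 149.7   1.8] turn 0.0
```

>>> {"api": "jog_arm", "payload": {
  "steps": [
    [2,40,1.5,0,1],
    [2.5,80,2,0,1],
    [2.5,120,2,0,1],
    [2.5,145,2,0,1],
    [2.5,150,2,0,1]
  ]
}}

```text
t: 1.9
tool_pos: [524.6, 289.7, 113.0]
tool_rot: [-90.0, 0.3, 23.8]
contact_force: [0.5, -0.2, 0.2]
opening: 85.5
```

```bash
python3 go.py 527 289 116 23.7
python3 - <<'E'
from h import *
p=snapshot("wrist");cv2.imwrite("pics/w2.png",p[:,:,::-1])
E
```

```text
1.9 [524.6 289.7 113. ] [-90.     0.33  23.83] [ 0.5 -0.2  0.2] 85.46390106594346
shift [ 1.9 -3.  -1.7] turn 0.002
```

View pics/w2.png

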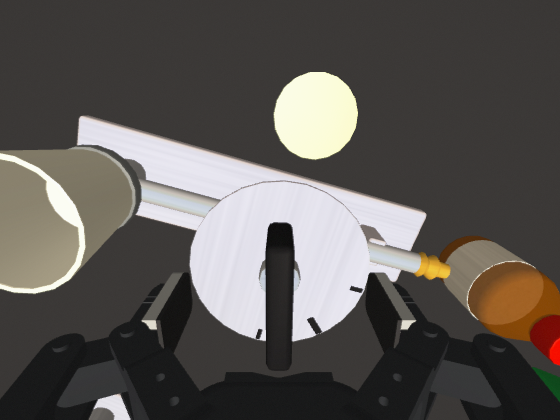

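The blade is centred between the pads. I'll nudge and close.

>>> {"api": "jog_arm", "payload": {
  "steps": [
    [2,-3,-1.5,0,1],
    [2,-3,-1.5,0,-0.5],
    [2,-3,-1.5,0,-1],
    [2,-3,-1.5,0,-1],
    [2,-3,-1.5,0,-1]
  ],
  "grip_force": 40
}}

```text
t: 2.45
tool_pos: [527.9, 289.3, 117.7]
tool_rot: [-90.0, 0.2, 23.8]
contact_force: [0.3, -0.6, 0.2]
opening: 28.3
```

>>> {"api": "jog_arm", "payload": {
  "steps": [
    [0,0,0,0,-1],
    [0,0,0,0,-1],
    [0,0,0,0,-1],
    [0,0,0,0,-1],
    [0,0,0,0,-1]
  ]
}}

```text
t: 2.95
tool_pos: [526.0, 288.4, 117.9]
tool_rot: [-90.0, 0.5, 23.8]
contact_force: [-20.8, -11.0, 13.7]
opening: 11.5
```

```bash
python3 go.py 527 289 116 52.4
python3 - <<'E'
from h import *
p=snapshot("wrist");cv2.imwrite("pics/w3.png",p[:,:,::-1])
E
```

```text
2.95 [526.  288.4 117.9] [-90.02   0.47  23.82] [-20.8 -11.   13.7] 11.468658898069434
shift [1.1 1.9 0.2] turn -0.499
```

View pics/w3.png

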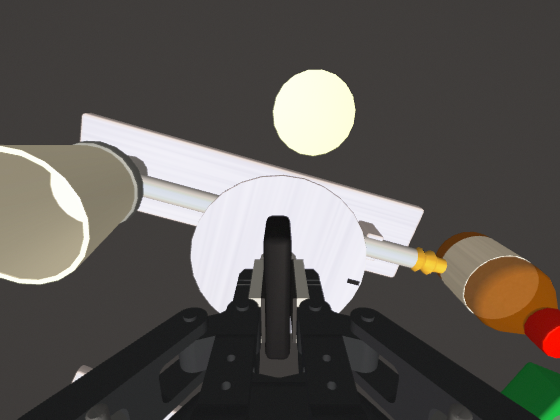

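Gripped at 11.5 mm, with about 24 N sideways along -x of the tool. I'll ease that while turning.

>>> {"api": "jog_arm", "payload": {
  "steps": [
    [-1,0,0,0,-1],
    [-1,0,0,-0.07,-1],
    [-1,0,0,-0.14,-1],
    [-1,0,0,-0.21,-1],
    [-1,0,0,-0.25,-1]
  ]
}}

```text
t: 3.5
tool_pos: [525.7, 288.2, 118.1]
tool_rot: [-89.9, 0.4, 38.3]
contact_force: [3.9, 2.3, -1.4]
opening: 11.2
```

```bash
python3 go.py 526 288.4 117 52.4
```

```text
3.5 [525.7 288.2 118.1] [-89.92   0.38  38.3 ] [ 3.9  2.3 -1.4] 11.23904239341677
shift [ 0.4  1.1 -0.1] turn -0.246
```

>>> {"api": "jog_arm", "payload": {
  "steps": [
    [0,0,0,-0.07,-1],
    [0,0,0,-0.14,-1],
    [0,0,0,-0.21,-1],
    [0,0,0,-0.25,-1],
    [0,0,0,-0.25,-1]
  ]
}}

```text
t: 4.0
tool_pos: [525.8, 288.3, 118.2]
tool_rot: [-89.8, 0.3, 52.7]
contact_force: [2.3, 1.4, -0.8]
opening: 11.7
```

```bash
python3 go.py 526 288.4 117 52.4
python3 - <<'E'
from h import *
p=snapshot("scene");cv2.imwrite("pics/s4.png",p[:,:,::-1])
p=snapshot("side");cv2.imwrite("pics/d4.png",cv2.resize(p[100:240,130:310,::-1],None,fx=4,fy=4,interpolation=2))
E
```

```text
4.0 [525.8 288.3 118.2] [-89.83   0.32  52.66] [ 2.3  1.4 -0.8] 11.684828354159713
shift [ 0.2  1.2 -0.1] turn 0.004
```

View pics/d4.png

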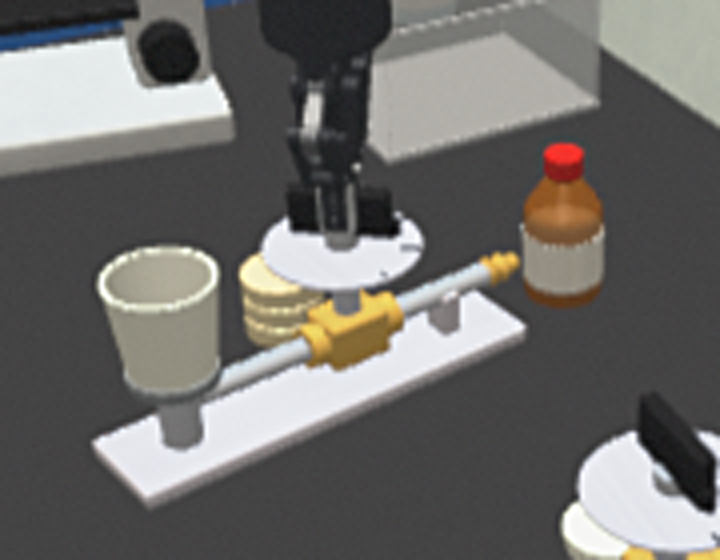

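The handle has turned to point near the long mark. I'll release, rise and check.

>>> {"api": "jog_arm", "payload": {
  "steps": [
    [0,0,0,0,0],
    [0,0,0,0,1],
    [0,0,0,0,1],
    [0,0,0,0,1],
    [0,0,0,0,1]
  ]
}}

```text
t: 4.6
tool_pos: [525.8, 288.3, 118.2]
tool_rot: [-89.8, 0.3, 52.5]
contact_force: [-0.2, -1.0, -0.7]
opening: 82.3
```

>>> {"api": "jog_arm", "payload": {
  "steps": [
    [0,-10,0,0,1],
    [0,-40,0,0,1],
    [0,-80,0,0,1],
    [0,-120,0,0,1],
    [0,-150,0,0,1]
  ]
}}

```text
t: 5.1
tool_pos: [526.7, 288.7, 271.8]
tool_rot: [-89.9, 0.2, 52.5]
contact_force: [1.3, -0.7, 0.1]
opening: 85.5
```

>>> {"api": "jog_arm", "payload": {
  "steps": [
    [0,0,0,0,1],
    [0,0,0,0,1],
    [0,0,0,0,1]
  ]
}}

```text
t: 5.4
tool_pos: [526.4, 288.6, 271.0]
tool_rot: [-89.9, 0.3, 52.5]
contact_force: [-0.7, 0.3, 0.0]
opening: 85.3
```

```bash
python3 go.py 526 288.4 117 52.4
python3 - <<'E'
from h import *
import pickle
c=camera_info("wrist");p=snapshot("wrist");pickle.dump(c,open("w5.pkl","wb"))
p=p[:,:,::-1];cv2.imwrite("pics/w5raw.png",p)
u,v=proj("wrist",[[527,289,125]],c)[0].astype(int);print(u,v)
x0,y0=u-60,v-60;print(x0,y0)
cv2.imwrite("pics/w5c.png",cv2.resize(p[y0:y0+120,x0:x0+120],None,fx=5,fy=5,interpolation=2))
E
```

```text
5.4 [526.4 288.6 271. ] [-89.87   0.26  52.53] [-0.7  0.3  0. ] 85.26003743446985
shift [  0.3 154.   -0.2] turn 0.002
279 196
219 136
```

View pics/w5c.png

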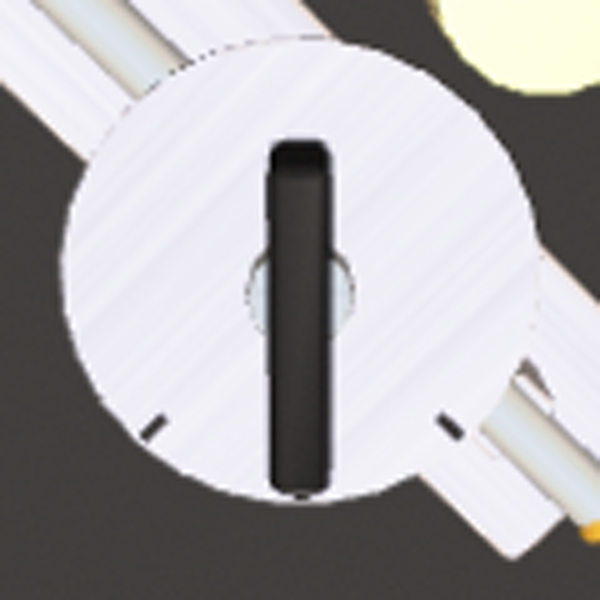

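Run:
```python
from h import *
import pickle
c=pickle.load(open("w5.pkl","rb"))
I=lambda u,v,z:inter("wrist",(219+u/5,136+v/5),z,c)[:2]
an=lambda d:np.degrees(np.arctan2(d[1],d[0])).round(2)
ctr=I(300,271,105);print(ctr)
print([an(I(*q,105)-ctr) for q in [(153,427),(302,497),(450,427)]])
s,o=I(153,427,105),I(450,427,105);print("bisector",an(o-s)-90)
print("blade",an(I(300,492,145)-I(300,175,145)))
p=snapshot("scene");cv2.imwrite("pics/s6.png",p[:,:,::-1])
```

```text
[526.16773911 289.37755902]
[np.float64(-79.87), np.float64(-36.93), np.float64(5.62)]
bisector -37.38
blade -37.42
```

View pics/s6.png

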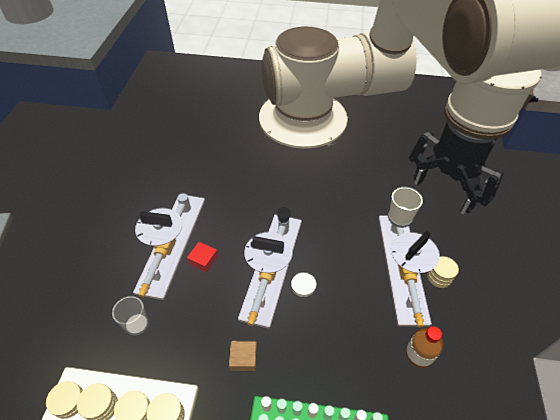

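The blade sits at -37.4° and the bisector of the end marks is also -37.4°. The other two handles are unchanged and nothing was disturbed.

```bash
python3 -c "
from cell import *
print(job_done())"
```

```text
the job is handed in; nothing more can be done
None
```

I turned the funnel station's handle to the half-way mark, let go, raised the gripper clear and handed the job in at about 5.5 s.

- **Handle angle:** in the last wrist picture the blade points at -37.4° in the world frame. The bisector of the two end marks is -37.4°, and the visible tip of the long mark reads -36.9°, so the handle is within about 1° of 45°.
- **Other stations:** the last scene picture shows the stopper and bare-stub handles looking unchanged and still shut, and the loose ware, cup and bottle where they were. I judged this by eye and did not measure it.
- **Forces:** there was a brief sideways force of about 24 N (27 N in all) while gripping, because the grip was slightly off centre. I eased it before turning, and it is within the limits.
- **Disagreement:** before the turn, my different angle readings gave the target direction anywhere from -37° to -40.5°. I settled on about -37.6°, and the last wrist picture confirmed it.

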